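# Hang the backing plate and hold the gear for its profile photo

### The arm

A 6-joint arm with a two-finger parallel gripper is mounted at the origin on the work surface. World frame = base frame: x ahead of the robot, y to its left, z up, the work surface at z = 0. Lengths are in m, angles in rad, forces in N, time in s.
With the tool pointing down it reaches from about 0.3 to 0.875 m from the base axis. Payload 6.4 kg.
Tool frame: the origin (TCP) lies midway between the tips of the shut fingers; the grasp point (between the pads) lies 19 mm behind it; z points along the fingers, y is the line along which they close (so a half turn about z gives the same grasp; the last joint's range is limited). The gripper opens to 85 mm and grips with 20 to 120 N. Pads are 22 mm wide; open, the fingers measure 114 mm over their backs; the gripper's body (76 mm by 85 mm) begins 54 mm behind the grasp point. The pads swing forward as they close: fully open they stand 13 mm farther back than shut.
Start: joints at [1.034, 0.181, 1.607, -0, 1.354, -0.206], TCP at [0.187, 0.544, 0.231] pointing down, gripper open.
Joint ranges: [-2.99, 2.99], [-0.89, 2.07], [0.3, 2.58], [-1.14, 4.28], [0, 2.63], [-3.12, 3.12]. Speed limits (rad/s): [2.57, 2.57, 3.01, 3.14, 3.14, 3.14].

### API

Orientations are given as a unit quaternion [w, x, y, z].
In Python, from bench import ctrl gives the robot as it stands.
- The arm moves only by the tool drive_tool, never from a script. Its argument "plan" is a list that holds one entry, the list of rows, each a list of 4 numbers: the shift along the tool's x, y, z scaled (see below), then the turn about the tool's z scaled (see below). In form: [[[x, y, z, roll], ...]]. A call has 1 to 12 rows; each row is the pose to reach, as a shift and turn from the pose commanded when the call began, along the tool's axes at that moment, turning the shorter way round; what a row does not reach only later rows make up. The controller multiplies each number of a shift by 400 mm and each number of a turn by 180 degrees. A row lasts 1/12 s, in which the tool goes at most 41.7 mm and 7.16 degrees, less where a joint would pass 70% of its speed; a pose out of reach is approached as far as the arm can. A call with a number of a shift or a turn outside -1 to 1 is refused whole. A call with a gripper value outside its range is refused whole. "jaw" is the closure, from 0 (fully open) to 1 (shut), set as the call begins (left out, the last holds). The fingers move at their own pace and stop on an object; the grip force is fixed at half the most. Time passes only in rows, so rows that repeat a pose let the fingers close. It gives the time, the measured TCP pose, the force, the opening and the grip force at its end, in the units of the state.
- ctrl.get_obs(): the state, without advancing time (a new reading comes with each control period).
- ctrl.camera(name): name is "scene" or "top"; returns (picture, depth): 400x640x3 uint8, red, green, blue; 400x640 float32, m along the optical axis (not along the pixel's ray), 0 where there is no reading.
- ctrl.camera_info(name): a dict with "camera_matrix" (3x3 intrinsics, pixels), "R" (3x3) and "t" (3): a world point X has camera coordinates R X + t. Camera axes: x right, y down, z forward; pixel columns grow to the right and rows downward; lengths in m; the calibration is good to about 2 mm. A picture is of the moment at which its call begins. camera_info takes no time and is no camera call.
- ctrl.hand_in(): hands the job in; it is judged then, once.
The state is a dict: "time_s": time; "q": joint angles; "dq": joint speeds; "joint_efforts": joint torques, N m; "eef_pos": TCP position; "eef_rot": TCP orientation; "wrist_force": force on the tool from outside, world axes, zero at the start; "torque": the same for the moment, N m; "opening": opening from 0.0 (shut) to 1.0 (fully open); "grasp_force": force on a finger pad.
Only numpy, scipy, OpenCV 4.12 (cv2) and the standard library are available. Lean on these libraries where they do the work, as an engineer would, in place of code of your own. Each camera call takes 0.05 s, during which the arm holds its last target. There are 200 camera calls.

### The job

Set up a profile photo of the big gear: lift the white backing plate out of its slotted stand by its grip tab, hook it over the station's horizontal rail close to one end, slide it along, still hooked, until it is centred on the pointer and the band in the middle of the rail, and let go of it. Then pick up the big gear by its hub, carry it clear of the parts bins, and finish while still holding it steady and level, hub up, centred about 1 cm above the tip of the station's upright pin: do not put it down or let go. The gear must never touch the bins or the station, and the other things on the bench stay where they are.

Things in the scene. Friction and masses are not known exactly. Their poses are not given: they have to be found in the camera images.
- station: Fixed aluminium photo station with T-shaped base 12 mm thick: spine 70 mm wide, x = -175 to +115 mm; cross bar 330 mm long (y) at x = +115. Origin on the bench under the upright pin; z up; x points from the small black camera (x = -165 to -92, top at 121 mm) past the pin to the rail. Thin dark pointer blade behind the rail at x = +150, y = 0, top at 162 mm. Place and yaw vary.
- pin_tip (a point): Tip of the station's upright steel pin, 12 mm in diameter, 90 mm above the bench; axes as the station's.
- rail_mark (a point): Top of the rail at its middle (thin black band, in line with pointer and pin), 176 mm above the bench, 110 mm beyond the pin; axes as the station's, so y runs along the rail. The rail is a round steel bar 12 mm in diameter between two posts at y = -150 and +150 mm, whose black clamps reach 181 mm high and inward to |y| = 141 mm.
- plate: Loose backing plate, 0.28 kg, upright in the stand at the start, seat 135 mm above the bench, axes as the stand's within a few degrees. Origin at the seat: middle of the underside of its hook straps, which rests on the rail's top when hung. z up, y along its width. White sheet 100 mm wide, 4 thick, z = -125 to 0, x = -14 to -10 mm; dark counterweight lip 100 wide, x = 10 to 18, z = -40 to 0.
- plate_tab (a point): Centre of the plate's grip tab, 32 mm straight above the seat: tab 10 mm thick (x), 32 mm wide (y), 40 mm high, standing on a cross bar whose top is 12 mm above the seat. Below, the 20 mm gap (x = -10 to +10 mm of the plate) between sheet and lip is open downward: it is lowered straight down on the rail and hangs balanced, either way round. Sideways, the long sheet must not cross the rail.
- stand: Fixed black stand, 60 x 124 x 60 mm high, origin on the bench under the plate's seat; the sheet's lower edge stands in its slot (6 mm wide along y, at x = -12 mm, 50 mm deep), so the plate must be raised 50 mm to leave it. Stand and big gear change sides from one time to the next.
- gear: Big loose steel gear lying on the bench hub up, about 0.38 kg (varies). Origin at the centre of its underside, z up. Toothed disc 66 mm over the teeth, 16 mm thick; hub 26 mm in diameter standing on it from z = 16 to 46 mm; bore 15 mm right through.
- bin_left: Fixed open parts bin at the robot's left of the station, 160 (x) x 80 (y) x 75 mm high, origin at the centre of its underside.
- bin_right: The same bin at the right of the station.
- gear_mid: Bystander: small steel gear, 40 mm over the teeth, 20 mm high; origin at the centre of its underside.
- gear_small: Bystander: steel pinion, 26 mm over the teeth, 22 mm high; origin at the centre of its underside.
- coupling: Bystander: two aluminium blocks joined by a shaft, 125 mm long (x), 30 mm wide, 40 mm high; origin at the centre of its underside.
- screwdriver: Bystander: screwdriver lying along its x axis, origin under its middle.
- loupe: Bystander: black magnifier, 48 mm diameter, 36 mm high; origin at the centre of its underside.
- bottle: Bystander: white bottle, 48 mm diameter, 120 mm high; origin at the centre of its underside.
- caliper: Bystander: steel caliper lying flat, 200 mm long (y), 12 mm high; origin at the middle of its beam.
Not all that is in view belongs to the job. What is shaped like the gear but blue is not meant. There is more than one size of the plate; the one meant has the size given above.

How it is judged:
By the outcome, as a careful person would: the job done as asked, in the order asked, and still so for the second after the job is handed in, while the arm keeps its last pose, push and grip.
It also fails if it takes over 54 s, if anything falls off the work surface, if the arm or the gripper's body presses on something with over 40 N, if the wrist force passes 120 N, or if a joint passes its speed limit or range.

## Working session

There is one attempt and no reset: what is moved stays moved. The work goes in short steps, Python scripts to look and compute and a tool call to move; the robot and the scene stay as the last step left them, time stands still between calls to the robot, and variables do not carry over. Pictures are saved under pics/ and viewed, at most 10 in all, crops included, and the job is handed in when it is done.

Besides the shell and the picture viewer there is one more tool, called after "Call:" as name([rows], argument=value, ...), one row to a line, values as JSON. drive_tool: Moves the arm, as the interface text tells. Its arguments: {"type":"object","properties":{"plan":{"type":"array"},"jaw":{"type":"number"}},"required":["plan"]}

```bash
ls; mkdir -p pics; python3 - <<'E'
from bench import ctrl
import cv2,numpy as np
for n in("top","scene"):
    p,d=ctrl.camera(n); i=ctrl.camera_info(n)
    cv2.imwrite(f"pics/{n}0.png",p[:,:,::-1]); np.savez(f"{n}0.npz",p=p,d=d,K=i["camera_matrix"],R=i["R"],t=i["t"])
    print(n,np.round(i["camera_matrix"],1).tolist(),np.round(i["R"],3).tolist(),np.round(i["t"],3))
o=ctrl.get_obs();print({k:np.round(v,3).tolist() for k,v in o.items()})
E
```

```text
pics
top [[458.8, 0.0, 323.2], [0.0, 458.8, 200.7], [0.0, 0.0, 1.0]] [[-0.004, -1.0, 0.013], [-0.985, 0.001, -0.175], [0.175, -0.014, -0.985]] [-1.000e-03  5.350e-01  1.351e+00]
scene [[386.9, 0.0, 314.9], [0.0, 386.9, 201.5], [0.0, 0.0, 1.0]] [[0.195, 0.981, 0.001], [0.843, -0.167, -0.511], [-0.501, 0.101, -0.86]] [-0.095 -0.366  1.804]
{'time_s': 0.1, 'q': [1.034, 0.181, 1.608, -0.0, 1.354, -0.206], 'dq': [-0.001, -0.001, -0.003, 0.0, 0.001, -0.001], 'joint_efforts': [0.001, -44.587, -35.224, -0.0, 0.004, -0.0], 'eef_pos': [0.186, 0.543, 0.23], 'eef_rot': [-0.0, 0.165, 0.986, -0.001], 'wrist_force': [0.429, 0.36, -0.022], 'torque': [0.0, -0.002, 0.031], 'grasp_force': 0.0, 'opening': 1.002}
```

View pics/top0.png

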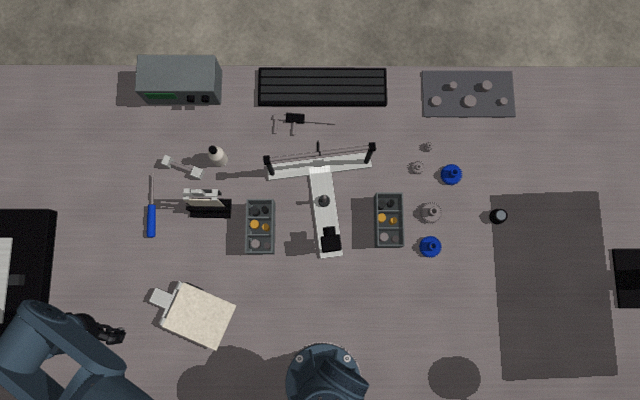

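View pics/scene0.png

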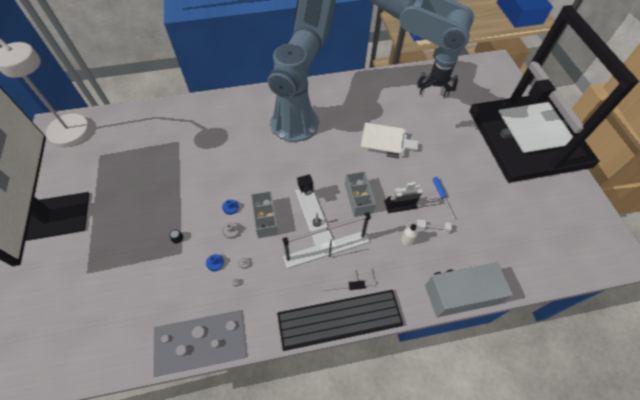

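The top view shows the plate in its stand at about (205,200), the pin at (323,200), the rail from (268,160) to (372,150), and the grey gear at (430,212). The blue decoys are at (451,175) and (430,246), and a larger plate lies at (195,315). Next I measure from depth.

```bash
cat > h.py <<'E'
import numpy as np,cv2
def load(f):
    z=np.load(f); return z["p"],z["d"],z["K"],z["R"],z["t"]
def world(d,K,R,t):
    v,u=np.mgrid[:d.shape[0],:d.shape[1]]
    c=np.stack([(u-K[0,2])/K[0,0]*d,(v-K[1,2])/K[1,1]*d,d],-1)
    W=(c-t)@R; W[d==0]=np.nan; return W
def proj(X,K,R,t):
    c=np.atleast_2d(X)@R.T+t; return c[:,:2]/c[:,2:]*[K[0,0],K[1,1]]+[K[0,2],K[1,2]]
E
python3 - <<'E'
from h import *
p,d,K,R,t=load("top0.npz"); W=world(d,K,R,t)
a=cv2.resize(p[135:265,140:340],None,fx=4,fy=4,interpolation=cv2.INTER_CUBIC)
cv2.imwrite("pics/c1.png",a[:,:,::-1])
def box(u0,u1,v0,v1,zl,zh):
    P=W[v0:v1,u0:u1].reshape(-1,3); return P[(P[:,2]>zl)&(P[:,2]<zh)]
for nm,b in dict(gear_hub=(410,450,195,230,.036,.06),gear_disc=(410,450,195,230,.010,.022),pin=(310,335,185,215,.06,.12),plate=(175,240,180,220,.07,.25),stand=(175,240,180,220,.05,.066),binL=(235,280,190,260,.065,.09),binR=(370,410,185,255,.065,.09),rail=(262,380,140,185,.15,.2),cam=(300,350,220,260,.1,.14),bench=(470,480,150,200,-.1,.1)).items():
    P=box(*b); print(nm,len(P),np.round(P.min(0),3),np.round(P.max(0),3),np.round(P.mean(0),4))
P=box(275,366,140,185,.16,.2); c=np.polyfit(P[:,1],P[:,0],1); print("rail fit",c,P[:,2].mean())
P=box(175,240,180,220,.10,.25)
for z in np.arange(.06,.2,.01):
    Q=box(175,240,180,220,z,z+.01); 
    if len(Q): print(round(z,3),len(Q),np.round(Q.min(0),3),np.round(Q.max(0),3))
E
```

```text
gear_hub 44 [ 0.493 -0.349  0.037] [ 0.517 -0.325  0.054] [ 0.5041 -0.3374  0.0456]
gear_disc 262 [ 0.473 -0.375  0.01 ] [ 0.537 -0.304  0.022] [ 0.5051 -0.3371  0.0162]
pin 18 [ 0.535 -0.01   0.068] [ 0.545 -0.001  0.093] [ 0.5394 -0.005   0.0854]
plate 523 [0.518 0.297 0.071] [0.556 0.398 0.193] [0.533  0.3439 0.1346]
stand 238 [0.504 0.286 0.05 ] [0.533 0.41  0.066] [0.5143 0.3421 0.0593]
binL 314 [0.378 0.148 0.065] [0.536 0.228 0.082] [0.456  0.189  0.0738]
binR 340 [ 0.397 -0.241  0.065] [ 0.557 -0.16   0.083] [ 0.4756 -0.201   0.0737]
rail 553 [ 0.618 -0.148  0.15 ] [0.691 0.168 0.187] [0.649  0.0105 0.1762]
cam 425 [ 0.377 -0.051  0.101] [0.45  0.006 0.128] [ 0.4105 -0.0211  0.1189]
bench 498 [ 0.547 -0.506 -0.007] [ 0.71  -0.467  0.011] [ 0.6279 -0.4866  0.0008]
rail fit [-0.12921927  0.65047998] 0.17534478442665968
0.06 115 [0.504 0.286 0.06 ] [0.532 0.41  0.07 ]
0.07 24 [0.518 0.298 0.071] [0.523 0.395 0.08 ]
0.08 24 [0.519 0.297 0.08 ] [0.522 0.398 0.09 ]
0.09 27 [0.52  0.298 0.09 ] [0.552 0.396 0.1  ]
0.1 30 [0.521 0.297 0.1  ] [0.549 0.396 0.11 ]
0.11 29 [0.52  0.297 0.11 ] [0.552 0.392 0.12 ]
0.12 34 [0.521 0.297 0.12 ] [0.555 0.396 0.129]
0.13 114 [0.522 0.297 0.131] [0.556 0.397 0.14 ]
0.14 145 [0.523 0.299 0.14 ] [0.556 0.396 0.15 ]
0.15 22 [0.53  0.301 0.15 ] [0.541 0.391 0.158]
0.16 13 [0.533 0.331 0.16 ] [0.537 0.362 0.169]
0.17 11 [0.534 0.331 0.176] [0.54  0.358 0.179]
0.18 47 [0.533 0.332 0.18 ] [0.544 0.362 0.19 ]
0.19 3 [0.542 0.336 0.191] [0.542 0.36  0.193]
```

View pics/c1.png

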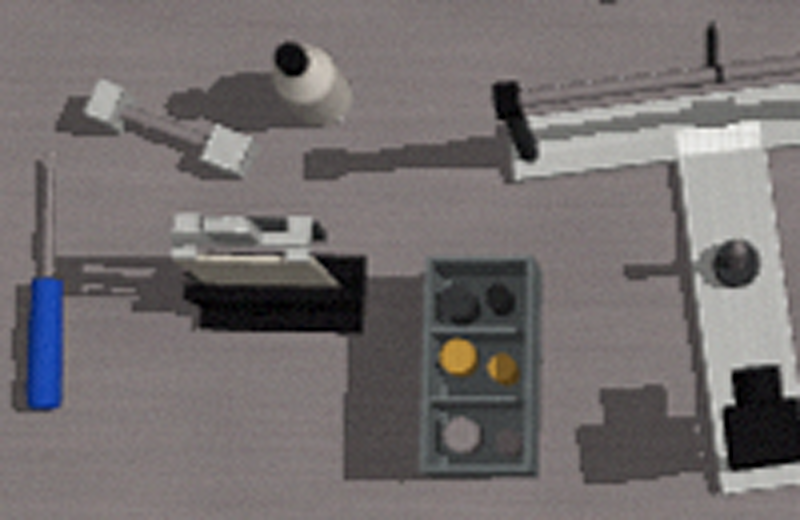

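```bash
python3 - <<'E'
from h import *
ds={n:load(n+"0.npz") for n in("top","scene")}
for n,(p,d,K,R,t) in ds.items():
    W=world(d,K,R,t).reshape(-1,3); W=W[np.isfinite(W[:,0])]
    def sel(c,r,zl,zh):
        return W[(np.abs(W[:,:2]-c)<=r).all(1)&(W[:,2]>zl)&(W[:,2]<zh)]
    print("==",n)
    f=lambda a:np.round(a,4).tolist()
    Q=sel((.520,.347),(.008,.06),.07,.125)
    if len(Q)>10: print("sheet",len(Q),f(np.polyfit(Q[:,1]-.347,Q[:,0],1)),f(Q.min(0)),f(Q.max(0)))
    for nm,c,r,zl,zh in (("tabtop",(.536,.347),.03,.183,.196),("pin",(.54,-.005),.015,.086,.1),("hub",(.505,-.337),.02,.042,.056),("disc",(.505,-.337),.045,.012,.021),("pointer",(.69,.014),.012,.13,.17)):
        Q=sel(c,r,zl,zh)
        if len(Q): print(nm,len(Q),"mid",f((Q.min(0)+Q.max(0))/2),"mean",f(Q.mean(0)),"ext",f(np.ptp(Q,0)))
    Q=sel((.65,.01),(.04,.135),.170,.182); Q=Q[np.abs(Q[:,0]-.6505+.129*Q[:,1])<.012]
    if len(Q):print("rail",len(Q),f(np.polyfit(Q[:,1],Q[:,0],1)),Q[:,2].mean())
    # clamps (above rail, near ends) and stand, base bar
    for s,c in((1,(.631,.157)),(-1,(.669,-.14))):
        Q=sel(c,.025,.178,.19); 
        if len(Q): print("clamp",len(Q),"mid",f((Q.min(0)+Q.max(0))/2),"mean",f(Q.mean(0)))
    Q=sel((.53,.347),.08,.055,.064); print("stand ",f(Q.min(0)),f(Q.max(0)))
    # gear circle via colour-agnostic disc outline
    Q=sel((.505,-.337),.045,.012,.06); (c,r)=cv2.minEnclosingCircle(Q[:,:2].astype(np.float32)); print("disc circ",f(c),round(r,4))
E
```

```text
== top
sheet 135 [0.0201, 0.5217] [0.5178, 0.2975, 0.0707] [0.5247, 0.3977, 0.1244]
tabtop 45 mid [0.5391, 0.3469, 0.1881] mean [0.5391, 0.3473, 0.1872] ext [0.0096, 0.0306, 0.0089]
pin 14 mid [0.54, -0.0055, 0.0899] mean [0.5402, -0.0048, 0.0895] ext [0.0094, 0.0089, 0.0069]
hub 37 mid [0.5043, -0.3373, 0.0483] mean [0.5036, -0.3379, 0.0466] ext [0.0219, 0.0243, 0.0114]
disc 223 mid [0.5046, -0.337, 0.0165] mean [0.5052, -0.3372, 0.0165] ext [0.0635, 0.0656, 0.009]
pointer 13 mid [0.6895, 0.0136, 0.1478] mean [0.6891, 0.014, 0.1466] ext [0.0035, 0.0058, 0.0313]
rail 392 [-0.1294, 0.6503] 0.1756271237581265
clamp 49 mid [0.6303, 0.1508, 0.1829] mean [0.6305, 0.1564, 0.1817]
clamp 49 mid [0.6687, -0.1312, 0.1823] mean [0.6685, -0.1371, 0.1817]
stand  [0.5045, 0.2869, 0.0552] [0.533, 0.4098, 0.0639]
disc circ [0.5051, -0.3377] 0.0337
== scene
sheet 56 [0.0321, 0.5223] [0.5167, 0.2951, 0.0735] [0.5255, 0.3909, 0.1246]
tabtop 18 mid [0.5372, 0.3436, 0.1867] mean [0.5377, 0.3439, 0.1863] ext [0.0093, 0.0309, 0.007]
pin 5 mid [0.5426, -0.0072, 0.0885] mean [0.5425, -0.0071, 0.0891] ext [0.0085, 0.0074, 0.004]
hub 20 mid [0.5027, -0.3404, 0.0461] mean [0.5027, -0.3398, 0.0453] ext [0.0225, 0.0204, 0.007]
disc 113 mid [0.5034, -0.3406, 0.0165] mean [0.5091, -0.3398, 0.016] ext [0.0658, 0.062, 0.0088]
pointer 11 mid [0.6882, 0.0134, 0.1477] mean [0.6889, 0.013, 0.1432] ext [0.0061, 0.0076, 0.0343]
rail 230 [-0.1307, 0.6503] 0.17436231635158517
clamp 23 mid [0.6281, 0.1561, 0.1805] mean [0.6289, 0.1565, 0.1804]
clamp 28 mid [0.6682, -0.1338, 0.181] mean [0.668, -0.1385, 0.1805]
stand  [0.5016, 0.284, 0.0551] [0.5364, 0.4055, 0.0637]
disc circ [0.5042, -0.3395] 0.0339
```

Call:
drive_tool([
  [[-0.05, -0.01, 0.002, 0.03], [-0.14, -0.026, 0.005, 0.065], [-0.24, -0.045, 0.01, 0.1], [-0.34, -0.065, 0.01, 0.14], [-0.44, -0.085, 0.015, 0.18], [-0.54, -0.1, 0.015, 0.22], [-0.64, -0.12, 0.02, 0.255], [-0.74, -0.14, 0.02, 0.295], [-0.84, -0.155, 0.025, 0.33], [-0.93, -0.172, 0.027, 0.365], [-0.975, -0.18, 0.027, 0.395], [-0.99, -0.183, 0.027, 0.401]],
], jaw=0)

```text
time_s: 1.1
eef_pos: [0.5402, 0.3434, 0.2195]
eef_rot: [0.0, 0.717, 0.697, -0.0]
wrist_force: [-0.2, -0.1, -0.8]
opening: 1.003
grasp_force: 0.0
```

```bash
cat >> h.py <<'E'
from scipy.spatial.transform import Rotation as Ro
def st(): 
    from bench import ctrl
    o=ctrl.get_obs(); M=Ro.from_quat(np.r_[o["eef_rot"][1:],o["eef_rot"][0]]).as_matrix()
    print("t",round(o["time_s"],2),"pos",np.round(o["eef_pos"],4),"th",round(np.degrees(np.arctan2(M[1,1],M[0,1])),2),"zax",np.round(M[:,2],4),"F",np.round(o["wrist_force"],1),"open",round(o["opening"],3),"g",round(o["grasp_force"],1))
    return np.array(o["eef_pos"]),M
def to(tgt,th,pos=None,th0=None):
    """print shift/turn numbers for world target and tool-y angle th (deg), from a given or the measured pose"""
    p,M=st(); a0=np.degrees(np.arctan2(M[1,1],M[0,1])) if th0 is None else th0
    p=p if pos is None else np.array(pos); c,s=np.cos(np.radians(a0)),np.sin(np.radians(a0))
    D=np.array(tgt)-p; r=(-(th-a0)+180)%360-180
    print("cmd",np.round([(-s*D[0]+c*D[1])/.4,(c*D[0]+s*D[1])/.4,-D[2]/.4,r/180],4))
E
python3 -c "
from h import *
to((.5375,.346,.153),-1.2)"
```

```text
t 1.1 pos [0.5402 0.3434 0.2195] th -1.59 zax [-4.e-04 -1.e-03 -1.e+00] F [-0.2 -0.1 -0.8] open 1.003 g 0.0
cmd [ 0.0064 -0.0069  0.1663 -0.0022]
```

Call:
drive_tool([
  [[0.006, -0.007, 0.03, -0.002], [0.006, -0.007, 0.07, -0.002], [0.006, -0.007, 0.11, -0.002], [0.006, -0.007, 0.14, -0.002], [0.006, -0.007, 0.16, -0.002], [0.006, -0.007, 0.167, -0.002], [0.006, -0.007, 0.167, -0.002], [0.006, -0.007, 0.167, -0.002]],
])

```text
time_s: 1.77
eef_pos: [0.5347, 0.3489, 0.1542]
eef_rot: [0.0, 0.712, 0.703, 0.0]
wrist_force: [-0.3, 0.3, 0.1]
opening: 1.004
grasp_force: 0.0
```

```bash
python3 -c "
from h import *
st()"
```

```text
t 1.77 pos [0.5347 0.3489 0.1542] th -0.72 zax [ 6.e-04  3.e-04 -1.e+00] F [-0.3  0.3  0.1] open 1.004 g 0.0
```

Call:
drive_tool([
  [[-0.006, 0.007, 0.001, 0.002], [-0.006, 0.007, 0.001, 0.002], [-0.006, 0.007, 0.001, 0.002], [-0.006, 0.007, 0.001, 0.002]],
])

```text
time_s: 2.1
eef_pos: [0.5379, 0.346, 0.1538]
eef_rot: [0.0, 0.714, 0.7, 0.0]
wrist_force: [0.2, 0.6, 0.7]
opening: 1.002
grasp_force: 0.0
```

Call:
drive_tool([
  [[0, 0, 0, 0], [0, 0, 0, 0], [0, 0, 0, 0], [0, 0, 0, 0], [0, 0, 0, 0], [0, 0, 0, 0], [0, 0, 0, 0], [0, 0, 0, 0], [0, 0, 0, 0], [0, 0, 0, 0]],
], jaw=1)

```text
time_s: 2.93
eef_pos: [0.5354, 0.3462, 0.1536]
eef_rot: [-0.002, 0.714, 0.7, -0.002]
wrist_force: [-6.7, -0.6, 6.6]
opening: 0.108
grasp_force: 58.4
```

```bash
python3 -c "
from h import *
st()"
```

```text
t 2.93 pos [0.5354 0.3462 0.1536] th -1.13 zax [-4.8e-03 -4.0e-04 -1.0e+00] F [-6.7 -0.6  6.6] open 0.108 g 58.4
```

Call:
drive_tool([
  [[0, -0.006, -0.005, 0], [0, -0.007, -0.02, 0], [0, -0.007, -0.05, 0], [0, -0.007, -0.09, 0], [0, -0.007, -0.14, 0], [0, -0.007, -0.2, 0], [0, -0.007, -0.27, 0], [0, -0.007, -0.34, 0], [0, -0.007, -0.4, 0], [0, -0.007, -0.45, 0], [0, -0.007, -0.48, 0], [0, -0.007, -0.49, 0]],
])

```text
time_s: 3.93
eef_pos: [0.5358, 0.3464, 0.353]
eef_rot: [0.001, 0.714, 0.7, 0.003]
wrist_force: [1.3, -0.0, -3.2]
opening: 0.109
grasp_force: 58.5
```

Call:
drive_tool([
  [[0, 0, 0, 0], [0, 0, 0, 0], [0, 0, 0, 0]],
])

```text
time_s: 4.18
eef_pos: [0.5341, 0.3458, 0.3472]
eef_rot: [-0.001, 0.714, 0.7, -0.002]
wrist_force: [0.0, 0.1, -1.9]
opening: 0.107
grasp_force: 58.6
```

```bash
python3 - <<'E'
from h import *
from bench import ctrl
st()
p,d=ctrl.camera("top"); i=ctrl.camera_info("top"); np.savez("top1.npz",p=p,d=d,K=i["camera_matrix"],R=i["R"],t=i["t"])
cv2.imwrite("pics/top1.png",cv2.resize(p[100:300,130:400],None,fx=2.9,fy=2.9,interpolation=cv2.INTER_CUBIC)[:,:,::-1])
# tcp target: seat over rail at station y=+80mm; TCP is offset from the seat centre
ex=np.array([.9917,.1288]);ey=np.array([-.1288,.9917]);m=np.array([.6492,.0095])
print("over rail 80:",m+.08*ey,"mark",m)
to((*(m+.08*ey),.35),7.4)
E
```

```text
t 4.18 pos [0.5341 0.3458 0.3472] th -1.13 zax [-0.003  -0.0013 -1.    ] F [ 0.   0.1 -1.9] open 0.107 g 58.6
over rail 80: [0.638896 0.088836] mark [0.6492 0.0095]
t 4.23 pos [0.5341 0.3458 0.3472] th -1.14 zax [-0.003  -0.0013 -1.    ] F [ 0.2 -0.4 -3.5] open 0.107 g 58.6
cmd [-0.637   0.2746 -0.0069 -0.0474]
```

View pics/top1.png

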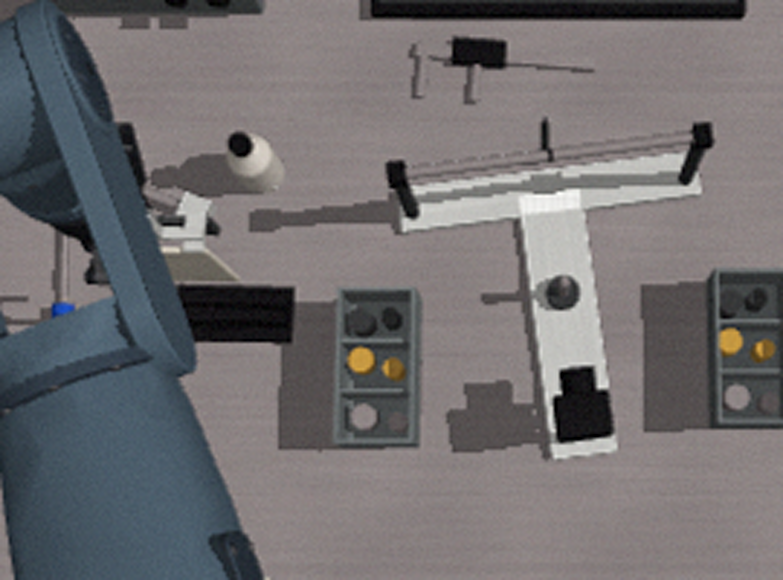

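Call:
drive_tool([
  [[-0.012, 0.005, 0, -0.001], [-0.045, 0.019, 0, -0.003], [-0.095, 0.041, 0, -0.007], [-0.16, 0.069, 0, -0.012], [-0.235, 0.101, 0, -0.018], [-0.315, 0.136, 0, -0.024], [-0.395, 0.17, 0, -0.03], [-0.47, 0.202, 0, -0.035], [-0.54, 0.232, 0, -0.04], [-0.59, 0.254, 0, -0.044], [-0.622, 0.268, 0, -0.046], [-0.637, 0.2745, 0, -0.047]],
])

```text
time_s: 5.23
eef_pos: [0.6399, 0.0863, 0.3482]
eef_rot: [-0.0, 0.661, 0.75, -0.001]
wrist_force: [0.7, 0.2, -2.9]
opening: 0.109
grasp_force: 59.0
```

Call:
drive_tool([
  [[0, 0, 0, 0], [0, 0, 0, 0], [0, 0, 0, 0], [0, 0, 0, 0]],
])

```text
time_s: 5.57
eef_pos: [0.6391, 0.0904, 0.3494]
eef_rot: [-0.0, 0.66, 0.751, 0.0]
wrist_force: [0.6, -1.0, -2.0]
opening: 0.104
grasp_force: 59.0
```

```bash
python3 - <<'E'
from h import *
from bench import ctrl
for n in("top","scene"):
    p,d=ctrl.camera(n); i=ctrl.camera_info(n); np.savez(n+"2.npz",p=p,d=d,K=i["camera_matrix"],R=i["R"],t=i["t"])
    a=p[100:260,220:420] if n=="top" else p[150:290,260:440]
    cv2.imwrite(f"pics/{n}2.png",cv2.resize(a,None,fx=3,fy=3,interpolation=cv2.INTER_CUBIC)[:,:,::-1])
a=cv2.imread("pics/top2.png");b=cv2.imread("pics/scene2.png")
b=cv2.copyMakeBorder(b,0,a.shape[0]-b.shape[0],0,0,cv2.BORDER_CONSTANT)
cv2.imwrite("pics/both2.png",cv2.resize(np.hstack([a,b]),None,fx=.7,fy=.7))
to((.6389,.0888,.35),7.4)
E
```

```text
t 5.67 pos [0.6392 0.0902 0.3495] th 7.41 zax [ 2.e-04  1.e-04 -1.e+00] F [ 0.5  0.5 -2.3] open 0.103 g 59.0
cmd [-0.0035 -0.0011 -0.0013  0.0001]
```

View pics/both2.png

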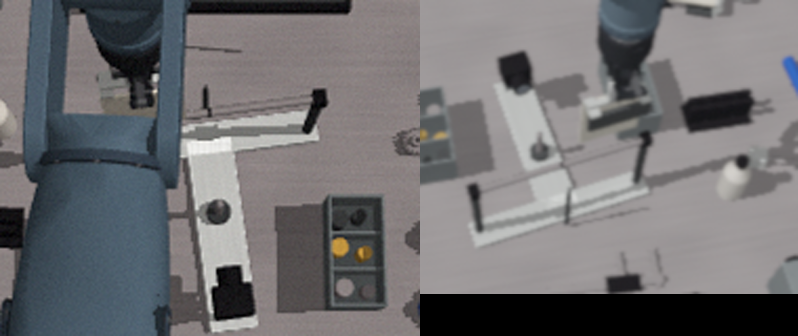

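```bash
python3 - <<'E'
from h import *
ex=np.array([.9917,.1288]);ey=np.array([-.1288,.9917]);m=np.array([.6492,.0095])
for n in("top","scene"):
    p,d,K,R,t=load(n+"2.npz"); W=world(d,K,R,t).reshape(-1,3); W=W[np.isfinite(W[:,0])]
    S=np.c_[(W[:,:2]-m)@ex,(W[:,:2]-m)@ey,W[:,2]]
    k=(abs(S[:,0])<.04)&(abs(S[:,1]-.08)<.07)
    for zl,zh in((.2,.24),(.24,.285),(.285,.3),(.3,.327),(.328,.335),(.335,.35)):
        Q=S[k&(S[:,2]>zl)&(S[:,2]<zh)]
        if len(Q)>3: print(n,zl,zh,len(Q),"x",np.round(np.percentile(Q[:,0],[3,25,50,75,97])*1e3,1),"y",np.round(np.percentile(Q[:,1],[0,3,97,100])*1e3,1))
E
```

```text
top 0.2 0.24 13 x [-14.2 -14.  -13.5 -12.7 -12.4] y [33.1 33.2 80.6 81.6]
top 0.24 0.285 85 x [-14.5 -13.5 -13.1 -12.7 -11.8] y [ 34.8  35.4 125.6 131.2]
top 0.285 0.3 29 x [-14.1 -13.3 -13.1 -12.5 -11.3] y [ 34.4  34.6 132.  132.7]
top 0.3 0.327 53 x [-14.2 -13.2 -12.8 -12.4 -11.5] y [ 34.3  66.9 131.  132.4]
top 0.328 0.335 62 x [-13.2 -11.4  -3.6  14.6  17.9] y [ 60.   60.5 132.7 133. ]
top 0.335 0.35 121 x [-11.2  -3.2   0.2   5.6  17.2] y [ 60.8  62.7 130.  130.7]
scene 0.2 0.24 117 x [-14.5 -13.5 -12.5 -11.6 -10.1] y [ 31.4  32.8 127.7 130.9]
scene 0.24 0.285 20 x [-14.9 -12.9 -12.2 -11.7 -10.7] y [32.  32.1 41.1 41.5]
scene 0.285 0.3 84 x [-14.3 -11.9  13.7  16.   17.2] y [ 31.7  32.2 126.1 132.7]
scene 0.3 0.327 145 x [-13.1  14.7  15.6  16.6  17.8] y [ 31.4  32.6 128.6 131.8]
scene 0.328 0.335 76 x [-14.3   8.6  12.6  14.9  17.4] y [ 32.1  33.7 127.  129.6]
scene 0.335 0.35 73 x [-12.6  -2.4   3.1   6.4  15.9] y [ 33.9  34.5 129.7 129.9]
```

Call:
drive_tool([
  [[-0.002, 0.001, 0.01, 0], [-0.004, 0.001, 0.03, 0], [-0.006, 0.001, 0.06, 0], [-0.006, 0.001, 0.1, 0], [-0.006, 0.001, 0.14, 0], [-0.006, 0.001, 0.18, 0], [-0.006, 0.001, 0.22, 0], [-0.006, 0.001, 0.26, 0], [-0.006, 0.001, 0.3, 0], [-0.006, 0.001, 0.335, 0], [-0.006, 0.001, 0.36, 0], [-0.006, 0.001, 0.37, 0]],
])

```text
time_s: 6.67
eef_pos: [0.6386, 0.0868, 0.198]
eef_rot: [-0.002, 0.661, 0.751, -0.001]
wrist_force: [-0.3, -0.2, -3.7]
opening: 0.109
grasp_force: 58.8
```

Call:
drive_tool([
  [[0, 0, 0, 0], [0, 0, 0.004, 0], [0, 0, 0.008, 0], [0, 0, 0.01, 0], [0, 0, 0.012, 0], [0, 0, 0.012, 0]],
])

```text
time_s: 7.17
eef_pos: [0.6403, 0.0868, 0.1968]
eef_rot: [0.0, 0.66, 0.751, 0.0]
wrist_force: [0.2, -0.0, -2.2]
opening: 0.108
grasp_force: 58.9
```

```bash
python3 -c "
from h import *
to((.6389,.0888,.195),7.4)"
```

```text
t 7.17 pos [0.6403 0.0868 0.1968] th 7.33 zax [ 6.e-04 -0.e+00 -1.e+00] F [ 0.2 -0.  -2.2] open 0.108 g 58.9
cmd [ 0.0053 -0.0029  0.0046 -0.0004]
```

Call:
drive_tool([
  [[0, 0, 0.002, 0], [0, 0, 0.004, 0], [0, 0, 0.005, 0], [0, 0, 0.005, 0], [0, 0, 0.005, 0]],
])

```text
time_s: 7.58
eef_pos: [0.6403, 0.0868, 0.195]
eef_rot: [0.0, 0.66, 0.751, 0.0]
wrist_force: [-1.3, -0.0, 0.9]
opening: 0.108
grasp_force: 59.4
```

Call:
drive_tool([
  [[0, 0, 0.001, 0], [0, 0, 0.002, 0], [0, 0, 0.003, 0], [0, 0, 0.003, 0], [0, 0, 0.003, 0]],
])

```text
time_s: 8.0
eef_pos: [0.6404, 0.0868, 0.1949]
eef_rot: [0.0, 0.66, 0.751, 0.0]
wrist_force: [-2.8, 0.1, 7.2]
opening: 0.112
grasp_force: 60.5
```

Call:
drive_tool([
  [[0, 0, -0.002, 0], [-0.004, 0, -0.0025, 0], [-0.012, 0, -0.0025, 0], [-0.024, 0, -0.0025, 0], [-0.038, 0, -0.0025, 0], [-0.054, 0, -0.0025, 0], [-0.07, 0, -0.0025, 0], [-0.085, 0, -0.0025, 0], [-0.1, 0, -0.0025, 0], [-0.11, 0, -0.0025, 0], [-0.117, 0, -0.0025, 0], [-0.12, 0, -0.0025, 0]],
])

```text
time_s: 9.0
eef_pos: [0.6469, 0.0385, 0.1949]
eef_rot: [0.0, 0.661, 0.751, 0.001]
wrist_force: [0.5, 3.8, 6.3]
opening: 0.11
grasp_force: 60.3
```

Call:
drive_tool([
  [[-0.003, 0, 0, 0], [-0.01, 0, 0, 0], [-0.02, 0, 0, 0], [-0.032, 0, 0, 0], [-0.045, 0, 0, 0], [-0.056, 0, 0, 0], [-0.065, 0, 0, 0], [-0.072, 0, 0, 0], [-0.076, 0, 0, 0], [-0.077, 0, 0, 0], [-0.077, 0, 0, 0], [-0.077, 0, 0, 0]],
])

```text
time_s: 10.0
eef_pos: [0.6507, 0.008, 0.1949]
eef_rot: [0.0, 0.661, 0.751, 0.0]
wrist_force: [0.3, 2.0, 4.9]
opening: 0.107
grasp_force: 60.3
```

```bash
cat > meas.py <<'E'
from h import *
import sys
from bench import ctrl
tag=sys.argv[1]
ex=np.array([.9917,.1288]);ey=np.array([-.1288,.9917]);m=np.array([.6492,.0095])
st()
for n in("top","scene"):
    p,d=ctrl.camera(n); i=ctrl.camera_info(n); np.savez(n+tag+".npz",p=p,d=d,K=i["camera_matrix"],R=i["R"],t=i["t"])
    a=p[100:260,220:420] if n=="top" else p[150:290,260:440]
    cv2.imwrite(f"pics/{n}{tag}.png",cv2.resize(a,None,fx=4,fy=4,interpolation=cv2.INTER_CUBIC)[:,:,::-1])
    p,d,K,R,t=load(n+tag+".npz"); W=world(d,K,R,t).reshape(-1,3); W=W[np.isfinite(W[:,0])]
    S=np.c_[(W[:,:2]-m)@ex,(W[:,:2]-m)@ey,W[:,2]]
    k=(abs(S[:,0])<.025)&(abs(S[:,1])<.1)
    for zl,zh in((.06,.12),(.12,.14),(.14,.165),(.167,.175),(.176,.19)):
        Q=S[k&(S[:,2]>zl)&(S[:,2]<zh)]
        if len(Q)>3: print(n,zl,zh,len(Q),"x",np.round(np.percentile(Q[:,0],[3,50,97])*1e3,1),"y",np.round(np.percentile(Q[:,1],[0,3,97,100])*1e3,1))
E
python3 meas.py 3
```

```text
t 10.0 pos [0.6507 0.008  0.1949] th 7.3 zax [ 0.0013  0.     -1.    ] F [0.3 2.  4.9] open 0.107 g 60.3
top 0.12 0.14 6 x [-12.2 -11.7 -11. ] y [-35.7 -35.7 -26.8 -26.3]
top 0.14 0.165 12 x [-13.5 -12.    4.9] y [-37.3 -36.3  24.9  48.5]
top 0.167 0.175 38 x [-12.4  -1.5  18. ] y [-99.  -97.5  46.9  54.8]
top 0.176 0.19 162 x [-9.8  3.  18.8] y [-95.5 -92.   47.2  57.6]
scene 0.06 0.12 46 x [-13.1 -11.1  -9.1] y [-51.1 -51.   42.7  46.8]
scene 0.12 0.14 24 x [-12.4   3.2  18.1] y [-51.  -50.8  43.   47.4]
scene 0.14 0.165 88 x [12.4 17.1 19.4] y [-98.  -50.8  44.5  47.7]
scene 0.167 0.175 117 x [-7.7  3.  18.3] y [-98.9 -93.   92.4  99.4]
scene 0.176 0.19 137 x [-12.1   2.4  18.1] y [-97.4 -74.8  77.9  98.9]
```

View pics/scene3.png

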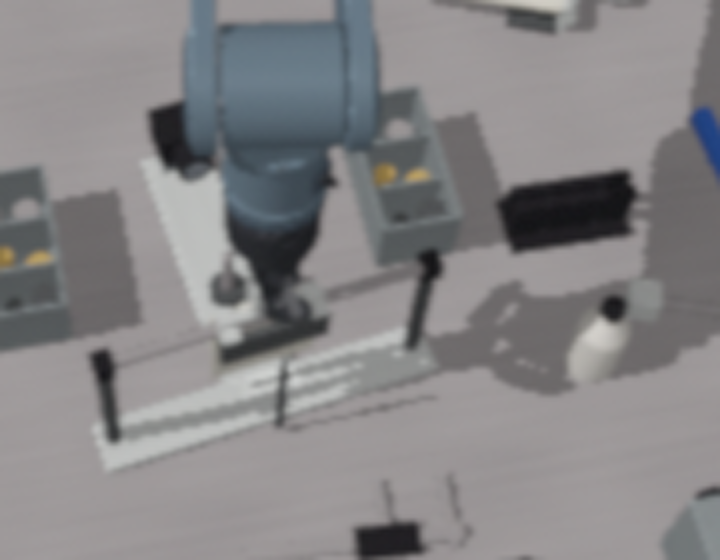

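```bash
python3 - <<'E'
from h import *
ex=np.array([.9917,.1288]);ey=np.array([-.1288,.9917]);m=np.array([.6492,.0095])
for f in("top0","scene0","scene3"):
    p,d,K,R,t=load(f+".npz"); W=world(d,K,R,t).reshape(-1,3); W=W[np.isfinite(W[:,0])]
    S=np.c_[(W[:,:2]-m)@ex,(W[:,:2]-m)@ey,W[:,2]]*1e3
    def s(nm,x,y,z,q=(0,3,50,97,100)):
        Q=S[(S[:,0]>x[0])&(S[:,0]<x[1])&(S[:,1]>y[0])&(S[:,1]<y[1])&(S[:,2]>z[0])&(S[:,2]<z[1])]
        if len(Q): print(f,nm,len(Q),"x",np.round(np.percentile(Q[:,0],q),1),"y",np.round(np.percentile(Q[:,1],q),1))
    s("cl+",(-15,15),(135,165),(178.5,190));s("cl-",(-15,15),(-165,-135),(178.5,190))
    s("ptr",(35,45),(-8,8),(60,158)); s("bar",(-20,30),(-180,180),(8,16)); s("pin",(-122,-98),(-12,12),(60,95))
    if f=="scene3":
        for z in(60,80,100,120,140,150,160): s("sheet/lip z%d"%z,(-16,22),(-60,60),(z,z+10 if z<140 else z+7))
E
```

```text
top0 cl+ 45 x [-10.9 -10.3   0.8  10.6  10.9] y [136.6 140.  150.1 158.2 158.4]
top0 cl- 43 x [-11.1 -10.6   0.5  10.7  11.2] y [-158.1 -157.5 -149.6 -141.8 -141.5]
top0 ptr 28 x [37.1 38.4 39.2 41.2 41.9] y [-4.3 -4.2 -1.   2.   2. ]
top0 bar 1172 x [-19.7 -18.2   3.8  28.4  30. ] y [-164.4 -145.9    0.6  146.7  177.8]
top0 pin 18 x [-114.7 -114.6 -111.5 -105.6 -105.1] y [-5.5 -5.4  0.4  4.   4.1]
scene0 cl+ 20 x [-9.6 -9.6 -1.1  8.9  9.5] y [139.7 140.1 147.7 155.9 156.1]
scene0 cl- 25 x [-10.5  -9.6   0.3   8.5  10.5] y [-159.6 -158.9 -149.9 -140.8 -136.1]
scene0 ptr 26 x [36.6 37.5 40.2 42.  42.1] y [-5.7 -5.  -1.9  2.6  3. ]
scene0 bar 766 x [-20.  -17.9   6.5  28.2  29.6] y [-165.9 -158.7  -15.3  146.1  162.4]
scene0 pin 15 x [-115.4 -114.2 -108.3 -104.4 -103.8] y [-6.5 -6.5 -2.7  2.1  2.8]
scene3 cl+ 17 x [-11.8 -11.    1.5   8.5   9.8] y [140.1 140.6 149.4 155.5 156.5]
scene3 cl- 25 x [-11.7 -10.8  -0.2  11.5  11.6] y [-159.4 -159.4 -150.9 -144.3 -143.5]
scene3 ptr 26 x [36.5 37.4 40.1 42.2 42.3] y [-5.3 -5.2 -2.   2.5  2.7]
scene3 bar 792 x [-20.  -18.4   6.1  28.1  29.9] y [-165.9 -156.9  -12.4  147.   164.3]
scene3 pin 16 x [-113.4 -112.3 -107.7 -104.5 -104.1] y [-7.3 -7.1 -3.1  1.7  1.9]
scene3 sheet/lip z60 28 x [-13.2 -13.  -11.3  -9.4  -9.1] y [-50.9 -47.4  -2.4  43.6  46.8]
scene3 sheet/lip z80 3 x [-13.7 -13.6 -12.  -11.7 -11.7] y [-50.1 -49.9 -46.9 -43.2 -42.9]
scene3 sheet/lip z100 2 x [-10.8 -10.8 -10.2  -9.7  -9.6] y [-50.9 -50.8 -49.2 -47.6 -47.5]
scene3 sheet/lip z120 5 x [-12.4 -12.4 -11.4 -10.1 -10. ] y [-51.  -50.6 -46.8  -1.9  -1.5]
scene3 sheet/lip z140 28 x [12.7 13.9 17.2 18.8 19.7] y [-51.2 -50.1 -10.5  44.2  47.4]
scene3 sheet/lip z150 22 x [11.9 14.  16.7 18.8 19.1] y [-50.9 -49.5  -9.3  40.6  43.2]
scene3 sheet/lip z160 31 x [-12.7   1.2  17.2  19.7  19.9] y [-49.9 -49.4  -4.1  39.7  46. ]
```

Call:
drive_tool([
  [[0.001, 0, -0.001, 0], [0.002, 0, -0.0015, 0], [0.002, 0, -0.0015, 0], [0.002, 0, -0.0015, 0]],
])

```text
time_s: 10.43
eef_pos: [0.6504, 0.0083, 0.195]
eef_rot: [0.001, 0.661, 0.751, -0.0]
wrist_force: [1.6, -2.4, 2.1]
opening: 0.106
grasp_force: 59.9
```

Call:
drive_tool([
  [[0, 0, 0, 0], [0, 0, 0, 0], [0, 0, 0, 0], [0, 0, 0, 0], [0, 0, 0, 0], [0, 0, 0, 0], [0, 0, 0, 0], [0, 0, 0, 0], [0, 0, 0, 0]],
], jaw=0)

```text
time_s: 11.18
eef_pos: [0.6501, 0.0095, 0.1949]
eef_rot: [0.0, 0.66, 0.751, -0.0]
wrist_force: [0.9, -0.6, -0.3]
opening: 0.996
grasp_force: 0.0
```

Call:
drive_tool([
  [[0, 0, -0.01, 0], [0, 0, -0.03, 0], [0, 0, -0.06, 0], [0, 0, -0.1, 0], [0, 0, -0.15, 0], [0, 0, -0.2, 0], [0, 0, -0.23, 0], [0, 0, -0.25, 0], [0, 0, -0.25, 0], [0, 0, -0.25, 0]],
])

```text
time_s: 12.02
eef_pos: [0.6501, 0.0095, 0.2949]
eef_rot: [0.0, 0.66, 0.751, 0.0]
wrist_force: [-0.5, -0.4, 0.0]
opening: 1.002
grasp_force: 0.0
```

```bash
python3 meas.py 4; python3 -c "
from h import *
to((.5045,-.3378,.20),0)
to((.5045,-.3378,.30),90)"
```

```text
t 12.02 pos [0.6501 0.0095 0.2949] th 7.33 zax [ 3.e-04 -0.e+00 -1.e+00] F [-0.5 -0.4  0. ] open 1.002 g 0.0
top 0.167 0.175 30 x [-4.9  3.6 20.7] y [-99.  -98.   30.7  31. ]
top 0.176 0.19 92 x [-5.7  9.7 20.5] y [-97.5 -95.   45.4  50.2]
scene 0.06 0.12 27 x [-16.1 -14.4 -12.4] y [-50.7 -50.5  27.2  37. ]
scene 0.12 0.14 30 x [-13.3   1.6  15.9] y [-50.6 -43.9  44.9  48.2]
scene 0.14 0.165 78 x [11.  16.3 18.2] y [-50.9 -49.9  43.1  47. ]
scene 0.167 0.175 129 x [-10.8   3.5  18.3] y [-98.8 -94.5  93.3  99.3]
scene 0.176 0.19 142 x [-11.4   3.9  17.8] y [-89.9 -67.7  60.8  96.7]
t 12.12 pos [0.6495 0.0095 0.2934] th 7.33 zax [-2.4e-03  4.0e-04 -1.0e+00] F [-0.1 -0.7 -0. ] open 1.0 g 0.0
cmd [-0.8151 -0.4702  0.2334  0.0407]
t 12.12 pos [0.6495 0.0095 0.2934] th 7.33 zax [-2.4e-03  4.0e-04 -1.0e+00] F [-0.1 -0.7 -0. ] open 1.0 g 0.0
cmd [-0.8151 -0.4702 -0.0166 -0.4593]
```

Call:
drive_tool([
  [[-0.03, -0.017, 0, 0.02], [-0.09, -0.052, 0.005, 0.055], [-0.17, -0.098, 0.015, 0.09], [-0.25, -0.144, 0.03, 0.13], [-0.335, -0.193, 0.05, 0.165], [-0.42, -0.242, 0.08, 0.205], [-0.505, -0.291, 0.11, 0.24], [-0.59, -0.34, 0.14, 0.28], [-0.67, -0.387, 0.17, 0.315], [-0.74, -0.427, 0.2, 0.355], [-0.79, -0.456, 0.22, 0.39], [-0.815, -0.47, 0.233, 0.425]],
])

```text
time_s: 13.12
eef_pos: [0.5025, -0.34, 0.1988]
eef_rot: [-0.001, 0.984, 0.176, -0.001]
wrist_force: [-0.1, 0.9, -0.3]
opening: 0.997
grasp_force: 0.0
```

Call:
drive_tool([
  [[0, 0, 0, 0.03], [0, 0, 0, 0.06], [0, 0, 0, 0.085], [0, 0, 0, 0.105], [0, 0, 0, 0.115], [0, 0, 0, 0.115], [0, 0, 0, 0.115], [0, 0, 0, 0.115]],
])

```text
time_s: 13.78
eef_pos: [0.5049, -0.3376, 0.2009]
eef_rot: [-0.0, 1.0, 0.002, -0.0]
wrist_force: [-0.2, -0.5, 0.8]
opening: 0.999
grasp_force: 0.0
```

```bash
python3 - <<'E'
from h import *
from bench import ctrl
to((.5045,-.3378,.06),-90)
print(np.round(ctrl.get_obs()["q"],2))
ex=np.array([.9917,.1288]);ey=np.array([-.1288,.9917]);m=np.array([.6492,.0095])
for n in("top","scene"):
    p,d=ctrl.camera(n); i=ctrl.camera_info(n); np.savez(n+"5.npz",p=p,d=d,K=i["camera_matrix"],R=i["R"],t=i["t"])
    W=world(d,i["camera_matrix"],np.array(i["R"]),np.array(i["t"])).reshape(-1,3); W=W[np.isfinite(W[:,0])]
    S=np.c_[(W[:,:2]-m)@ex,(W[:,:2]-m)@ey,W[:,2]]*1e3
    for nm,x,y,z in(("sheet",(-22,-5),(-70,70),(60,164)),("lip",(5,25),(-70,70),(142,164)),("tabtop",(-12,12),(-30,30),(222,236))):
        Q=S[(S[:,0]>x[0])&(S[:,0]<x[1])&(S[:,1]>y[0])&(S[:,1]<y[1])&(S[:,2]>z[0])&(S[:,2]<z[1])]
        if len(Q)>2: print(n,nm,len(Q),"x",np.round(np.percentile(Q[:,0],(3,50,97)),1),"y",np.round(np.percentile(Q[:,1],(0,3,97,100)),1),"zmax",Q[:,2].max().round(1))
    a=p[100:270,220:480] if n=="top" else p[150:290,200:440]
    cv2.imwrite(f"pics/{n}5.png",cv2.resize(a,None,fx=3,fy=3,interpolation=cv2.INTER_CUBIC)[:,:,::-1])
E
```

```text
t 13.78 pos [ 0.5049 -0.3376  0.2009] th -89.81 zax [-9.e-04  9.e-04 -1.e+00] F [-0.2 -0.5  0.8] open 0.999 g 0.0
cmd [-0.0011  0.0006  0.3524  0.001 ]
[-0.78  0.28  1.55 -0.    1.31  0.78]
top sheet 351 x [-16.8 -14.2 -11.5] y [-49.4 -46.3  47.2  50.3] zmax 163.9
top tabtop 52 x [-1.9  2.9  8.3] y [-15.3 -14.9  14.6  15.2] zmax 233.3
scene sheet 41 x [-15.5 -13.4 -11.5] y [-50.3 -50.   36.2  40. ] zmax 132.8
scene lip 74 x [12.7 16.5 18.4] y [-51.1 -49.9  45.8  47.2] zmax 164.0
scene tabtop 29 x [-1.8  1.6  7. ] y [-16.2 -15.8  13.4  13.8] zmax 230.0
```

View pics/top5.png

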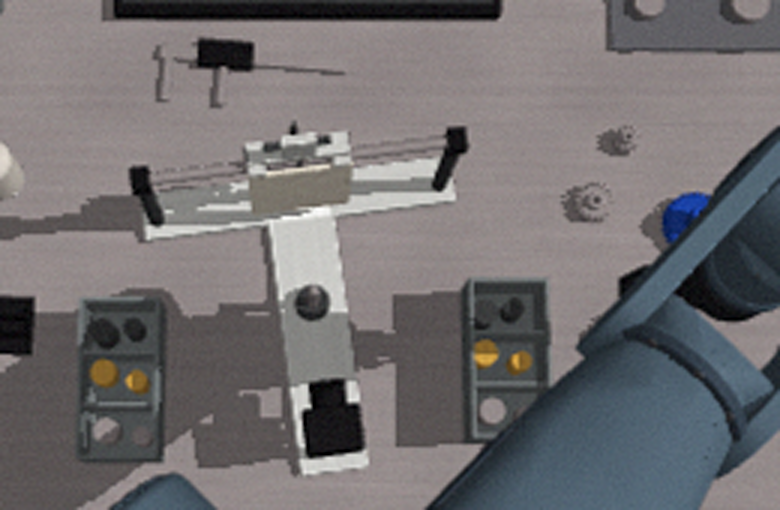

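Call:
drive_tool([
  [[-0.002, 0.001, 0.03, 0.001], [-0.002, 0.001, 0.08, 0.001], [-0.002, 0.001, 0.14, 0.001], [-0.002, 0.001, 0.2, 0.001], [-0.002, 0.001, 0.26, 0.001], [-0.002, 0.001, 0.32, 0.001], [-0.002, 0.001, 0.37, 0.001], [-0.002, 0.001, 0.41, 0.001], [-0.002, 0.001, 0.44, 0.001], [-0.002, 0.001, 0.455, 0.001], [-0.002, 0.001, 0.459, 0.001], [-0.002, 0.001, 0.459, 0.001]],
])

```text
time_s: 14.88
eef_pos: [0.5045, -0.3383, 0.018]
eef_rot: [-0.0, 1.0, -0.0, -0.0]
wrist_force: [0.0, -0.2, 0.7]
opening: 1.0
grasp_force: 0.0
```

Call:
drive_tool([
  [[0, 0, 0, 0], [0, 0, 0, 0], [0, 0, 0, 0], [0, 0, 0, 0], [0, 0, 0, 0], [0, 0, 0, 0], [0, 0, 0, 0], [0, 0, 0, 0], [0, 0, 0, 0], [0, 0, 0, 0]],
], jaw=1)

```text
time_s: 15.72
eef_pos: [0.5048, -0.3385, 0.0188]
eef_rot: [0.0, 1.0, -0.0, 0.0]
wrist_force: [-0.5, 1.1, 6.9]
opening: 0.277
grasp_force: 60.0
```

```bash
python3 -c "
from h import *
st()"
```

```text
t 15.72 pos [ 0.5048 -0.3385  0.0188] th -90.05 zax [ 7.e-04 -6.e-04 -1.e+00] F [-0.5  1.1  6.9] open 0.277 g 60.0
```

Call:
drive_tool([
  [[0, 0, -0.005, 0], [0, 0, -0.02, 0], [0, 0, -0.05, 0], [0, 0, -0.1, 0], [0, 0, -0.16, 0], [0, 0, -0.23, 0], [0, 0, -0.3, 0], [0, 0, -0.37, 0], [0, 0, -0.43, 0], [0, 0, -0.47, 0], [0, 0, -0.49, 0], [0, 0, -0.5, 0]],
])

```text
time_s: 16.72
eef_pos: [0.5047, -0.3386, 0.22]
eef_rot: [0.001, 1.0, -0.0, 0.001]
wrist_force: [-0.0, 0.5, -4.3]
opening: 0.279
grasp_force: 59.4
```

Call:
drive_tool([
  [[0, 0, 0, 0], [0, 0, 0, 0], [0, 0, 0, 0], [0, 0, 0, 0], [0, 0, 0, 0]],
])

```text
time_s: 17.13
eef_pos: [0.504, -0.3379, 0.2169]
eef_rot: [-0.001, 1.0, -0.0, -0.001]
wrist_force: [0.1, 0.1, -4.7]
opening: 0.278
grasp_force: 59.4
```

```bash
cat > gear.py <<'E'
from h import *
import sys
from bench import ctrl
tag=sys.argv[1]; pos,M=st()
for n in("top","scene"):
    p,d=ctrl.camera(n); i=ctrl.camera_info(n); np.savez(n+tag+".npz",p=p,d=d,K=i["camera_matrix"],R=i["R"],t=i["t"])
    W=world(d,i["camera_matrix"],np.array(i["R"]),np.array(i["t"])).reshape(-1,3); W=W[np.isfinite(W[:,0])]
    r=np.hypot(*(W[:,:2]-pos[:2]).T)
    Q=W[(r<.045)&(W[:,2]<pos[2]+.004)&(W[:,2]>pos[2]-.03)]
    if len(Q)>10:
        c,rr=cv2.minEnclosingCircle(Q[:,:2].astype(np.float32)); print(n,len(Q),"circ",np.round(c,4),round(rr,4),"zpct-tcp",np.round(np.percentile(Q[:,2],(1,10,50,90,99))-pos[2],4),"ext",np.round(Q.min(0),4),np.round(Q.max(0),4))
        T=Q[(Q[:,2]>pos[2]-.008)&(np.hypot(*(Q[:,:2]-pos[:2]).T)>.0)]
        A=np.c_[T[:,:2]-pos[:2],np.ones(len(T))]; print(" top-plane fit",np.round(np.linalg.lstsq(A,T[:,2],rcond=None)[0],4),len(T))
    a=p if n=="top" else p
    u=proj(pos,i["camera_matrix"],np.array(i["R"]),np.array(i["t"]))[0].astype(int); print(u)
    a=p[max(0,u[1]-50):u[1]+50,max(0,u[0]-60):u[0]+60]
    cv2.imwrite(f"pics/g{n}{tag}.png",cv2.resize(a,(480,400),interpolation=cv2.INTER_CUBIC)[:,:,::-1])
cv2.imwrite(f"pics/g{tag}.png",cv2.resize(np.hstack([cv2.imread(f"pics/gtop{tag}.png"),cv2.imread(f"pics/gscene{tag}.png")]),(800,333)))
E
python3 gear.py 6
python3 -c "
from h import *
to((.540,-.005,.24),-82.6)"
```

```text
t 17.13 pos [ 0.504  -0.3379  0.2169] th -90.06 zax [-0.0015  0.0014 -1.    ] F [ 0.1  0.1 -4.7] open 0.278 g 59.4
top 12 circ [ 0.4904 -0.3611] 0.0056 zpct-tcp [-0.0042 -0.004  -0.0022  0.0001  0.0008] ext [ 0.4873 -0.3669  0.2126] [ 0.4955 -0.3565  0.2178]
 top-plane fit [-0.0944  0.0257  0.2144] 12
[449 200]
scene 161 circ [ 0.5035 -0.3395] 0.0334 zpct-tcp [-0.019  -0.0141 -0.0047 -0.001   0.0013] ext [ 0.4819 -0.3727  0.1977] [ 0.5359 -0.3073  0.2206]
 top-plane fit [-0.0047  0.01    0.2132] 120
[219 202]
t 17.23 pos [ 0.5042 -0.3381  0.2174] th -90.06 zax [-9.e-04  8.e-04 -1.e+00] F [ 0.1  0.6 -4.2] open 0.275 g 59.4
cmd [ 0.0887 -0.8328 -0.0566 -0.0414]
```

View pics/g6.png

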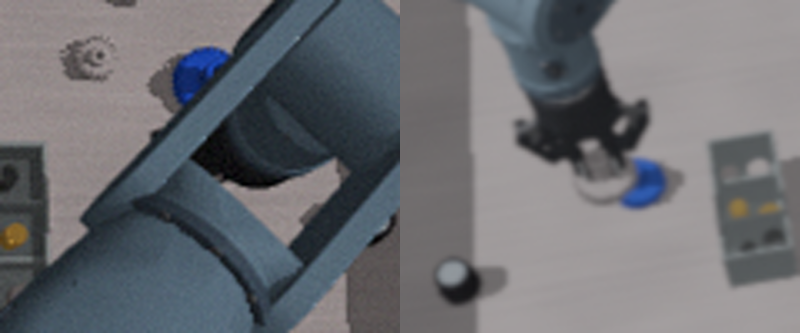

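Call:
drive_tool([
  [[0.001, -0.01, 0, 0], [0.003, -0.03, 0, 0], [0.006, -0.06, 0, 0], [0.011, -0.1, 0, 0], [0.016, -0.15, 0, 0], [0.023, -0.21, 0, 0], [0.03, -0.27, 0, 0], [0.036, -0.33, 0, 0], [0.043, -0.39, 0, 0], [0.049, -0.45, 0, 0], [0.055, -0.51, 0, 0], [0.061, -0.565, 0, 0]],
])

```text
time_s: 18.23
eef_pos: [0.5287, -0.1091, 0.2183]
eef_rot: [-0.0, 1.0, 0.0, 0.0]
wrist_force: [-0.1, 0.1, -5.2]
opening: 0.278
grasp_force: 59.3
```

Call:
drive_tool([
  [[0.006, -0.055, 0, 0], [0.012, -0.11, 0, 0], [0.017, -0.16, 0, 0], [0.022, -0.2, 0, 0], [0.025, -0.23, 0, 0], [0.027, -0.25, 0, 0], [0.028, -0.262, 0, 0], [0.029, -0.267, 0, 0], [0.029, -0.267, 0, 0], [0.029, -0.267, 0, 0], [0.029, -0.267, 0, 0], [0.029, -0.267, 0, 0]],
])

```text
time_s: 19.23
eef_pos: [0.5407, -0.0062, 0.218]
eef_rot: [0.0, 1.0, -0.001, -0.0]
wrist_force: [-0.3, -0.3, -4.5]
opening: 0.276
grasp_force: 59.4
```

```bash
python3 gear.py 7; python3 -c "
from h import *
to((.540,-.005,.1188),-90)"
```

```text
t 19.23 pos [ 0.5407 -0.0062  0.218 ] th -90.12 zax [-1.e-04 -1.e-04 -1.e+00] F [-0.3 -0.3 -4.5] open 0.276 g 59.4
top 203 circ [ 0.5372 -0.0074] 0.0328 zpct-tcp [-0.0148 -0.0094 -0.0027  0.0002  0.0022] ext [ 0.5079 -0.0399  0.2004] [0.5429 0.0248 0.2206]
 top-plane fit [0.0153 0.0036 0.2158] 177
[325 187]
scene 151 circ [ 0.5388 -0.0076] 0.035 zpct-tcp [-0.0206 -0.0151 -0.0047  0.0003  0.0029] ext [ 0.5041 -0.0401  0.1954] [0.5722 0.0231 0.2213]
 top-plane fit [-0.0296 -0.0078  0.215 ] 115
[316 195]
t 19.33 pos [ 0.5407 -0.006   0.218 ] th -90.1 zax [-1.e-04 -0.e+00 -1.e+00] F [-0.3 -0.4 -5. ] open 0.28 g 59.4
cmd [-0.0018 -0.0025  0.2481 -0.0006]
```

Call:
drive_tool([
  [[0, -0.002, 0.01, 0], [0, -0.004, 0.03, 0], [0, -0.005, 0.06, 0], [0, -0.005, 0.09, 0], [0, -0.005, 0.12, 0], [0, -0.005, 0.15, 0], [0, -0.005, 0.18, 0], [0, -0.005, 0.205, 0], [0, -0.005, 0.225, 0], [0, -0.005, 0.238, 0], [0, -0.005, 0.245, 0], [0, -0.005, 0.247, 0]],
])

```text
time_s: 20.33
eef_pos: [0.5406, -0.0035, 0.1189]
eef_rot: [-0.0, 1.0, -0.0, -0.0]
wrist_force: [-0.1, 0.1, -4.8]
opening: 0.274
grasp_force: 59.4
```

Call:
drive_tool([
  [[0, 0, 0, 0], [0, 0, 0, 0], [0, 0, 0, 0], [0, 0, 0, 0], [0, 0, 0, 0], [0, 0, 0, 0]],
])

```text
time_s: 20.83
eef_pos: [0.5409, -0.0035, 0.1196]
eef_rot: [0.0, 1.0, -0.0, 0.0]
wrist_force: [-0.3, 0.5, -4.7]
opening: 0.28
grasp_force: 59.4
```

```bash
python3 gear.py 8; python3 - <<'E'
from h import *
# full-station frame, plate check and gear rim fit (fixed R=33mm circle) per camera
from scipy.optimize import least_squares
ex=np.array([.9917,.1288]);ey=np.array([-.1288,.9917]);m=np.array([.6492,.0095])
for n in("top","scene"):
    p,d,K,R,t=load(n+"8.npz"); W=world(d,K,R,t).reshape(-1,3); W=W[np.isfinite(W[:,0])]
    Q=W[(np.hypot(W[:,0]-.54,W[:,1]+.005)<.045)&(W[:,2]>.103)&(W[:,2]<.113)]  # side wall
    print(n,"rim pts",len(Q))
    if len(Q)>10:
        s=least_squares(lambda c:np.hypot(Q[:,0]-c[0],Q[:,1]-c[1])-.0325,(.54,-.005),loss="soft_l1",f_scale=.001); print(" centre",np.round(s.x,4),round(s.cost,7))
    S=np.c_[(W[:,:2]-m)@ex,(W[:,:2]-m)@ey,W[:,2]]*1e3
    Q=S[(S[:,0]>-22)&(S[:,0]<25)&(abs(S[:,1])<70)&(S[:,2]>185)&(S[:,2]<192)]
    if len(Q): print(" crossbar",len(Q),Q.min(0).round(1),Q.max(0).round(1))
    g=W[(np.hypot(W[:,0]-.54,W[:,1]+.005)<.045)&(W[:,2]>.09)&(W[:,2]<.125)]; print(" gear z",np.round(np.percentile(g[:,2],(0,2,50,98)),4))
E
```

```text
t 20.83 pos [ 0.5409 -0.0035  0.1196] th -90.06 zax [ 4.e-04 -1.e-04 -1.e+00] F [-0.3  0.5 -4.7] open 0.28 g 59.4
top 157 circ [ 0.5356 -0.0036] 0.0323 zpct-tcp [-0.0156 -0.0092 -0.0028  0.0008  0.0028] ext [ 0.5084 -0.0357  0.0977] [0.5424 0.0283 0.1227]
 top-plane fit [ 0.0018 -0.0105  0.1172] 136
[323 194]
scene 136 circ [ 0.5408 -0.0067] 0.0338 zpct-tcp [-0.02   -0.014  -0.0055 -0.0007  0.0034] ext [ 0.5077 -0.0381  0.0959] [0.5732 0.027  0.1235]
 top-plane fit [ 0.0309 -0.0142  0.1153] 104
[316 209]
top rim pts 29
 centre [ 0.5425 -0.0046] 5.58e-05
 crossbar 8 [  4.1 -47.5 185. ] [ 15.9 -31.7 188.5]
 gear z [0.0977 0.1042 0.1167 0.1223]
scene rim pts 47
 centre [ 0.5364 -0.0063] 0.0001668
 crossbar 53 [ -7.7 -47.8 185. ] [  7.1  45.4 191.6]
 gear z [0.0959 0.1007 0.1141 0.1223]
```

View pics/g8.png

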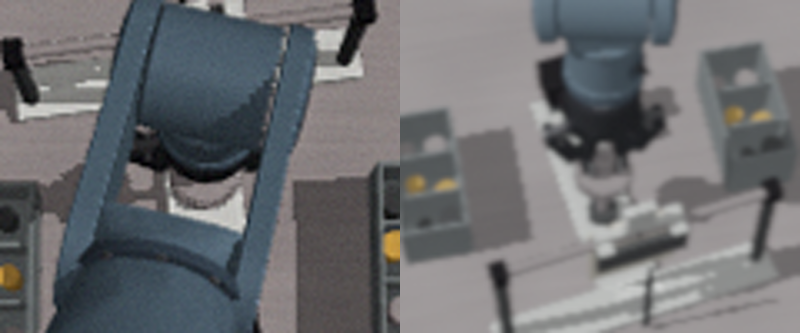

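```bash
python3 -c "
from bench import ctrl
print(ctrl.hand_in())"
```

```text
the job is handed in; nothing more can be done
None
```

The job is handed in at about 21 s of the 54 s allowed: the plate hangs on the rail within about 1 mm of the band and is released, and the gear is held level, hub up, with its centre within about 2 mm of the pin's and its underside about 1 cm above the tip (both from my own camera and arm readings; no verdict came back).

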